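Lock the axis jig and hold a guide rod through both bushings

TASK

On the orange 3D-printer axis jig, turn the red-gripped turnbutton over the free end of the hinged upper bushing plate, fully home, so that the plate is locked shut; then take the long steel guide rod from the plywood rack and thread it straight down through the upper bushing and on through the lower one. Finish while still holding the rod in the gripper, hanging free and spanning both bushings, with its lower end about midway in the gap between the underside of the lower bushing and the baseplate, ready for the clamps to be tightened. Leave the plate shut and do not shift the short rods or anything else on the table.

Things in the scene. Friction and masses are not known exactly. Their poses are not given: they have to be found in the camera images.
- jig: Fixed jig on a black baseplate 130 (x) x 220 (y) x 12 mm. Origin: centre of its underside, on the vertical axis of both bushings; z up. Above the table: baseplate top 12 mm, orange lower bushing block (50 x 44 mm) 45 to 65 mm, orange upper plate 105 to 120 mm. Aluminium posts at jig y = +64 to +86 mm (hinge, lower block's arm) and -52 to -100 mm (turnbutton, ledge under the plate's free end).
- lower_bushing (a point): Centre of the hole at the UNDERSIDE of the lower bushing block, 45 mm above the table, 33 mm above the baseplate's top, on the bushing axis. Hole 15 mm across, with a brass funnel on top that widens to 25 mm at its mouth, 70 mm above the table. Axes as the jig's.
- upper_bushing (a point): Centre of the mouth of the brass funnel on the upper bushing plate, 125 mm above the table with the plate shut, on the bushing axis. The funnel is 5 mm deep, 25 mm wide at the mouth, and leads into a 15 mm hole.
- gate (a joint): Hinge of the orange upper bushing plate (50 x 139 x 15 mm) about a level axis at the jig's +y post: 0 = lying shut (as it starts), grows to 1.4 rad as its free (-y) end lifts. Falls shut by its weight.
- latch (a joint): Turnbutton's angle about its vertical pivot, rad. At 0 its nose points along the jig's +x (plate free); it grows anticlockwise seen from above; at its stop, 1.57, the nose points along the jig's +y, over the end of the plate (locked). Starts between 0 and 0.4; stays where it is left (friction about 0.06 N m).
- latch_grip (a point): Centre of the turnbutton's red grip fin, on the pivot axis (jig x = 0, y = -80 mm), 149 mm above the table; x axis along the nose. Fin 34 mm long along the nose, 10 mm thick, 131 to 159 mm above the table, on a black bar 61 x 14 x 8 mm (123 to 131 mm above the table) whose nose reaches 49 mm from the pivot.
- rod: The long plain steel guide rod, 12 mm diameter, 180 mm long, about 0.16 kg, standing upright in one of the rack's three holes. Origin: centre of its lower end (14 mm above the table in the rack), which has a 1 mm chamfer; z runs up along the rod.
- rod_top (a point): Centre of the long rod's upper end face, 180 mm from its origin.
- rack: Fixed plywood rod rack, 70 (x) x 190 (y) x 60 mm high. Origin: centre of its underside. Three holes 13.5 mm across and 46 mm deep, at rack y = -60, 0 and +60 mm (x = 0); the three rods stand in them in any order.
- short_brass: Short brass rod, 12 mm diameter, 110 mm long, standing in the rack (top 124 mm above the table). Not to be used or moved. Origin: centre of its lower end.
- short_black: Short black plastic rod, 12 mm diameter, 110 mm long, standing in the rack (top 124 mm above the table). Not to be used or moved. Origin: centre of its lower end.
- spool: Bystander: filament spool lying flat, black flanges and red filling, 190 mm across, 60 mm high. Origin: centre of its underside.
- spray_white: Bystander: white spray bottle with purple head, 72 mm across, 220 mm high. Origin: centre of its underside.
- spray_blue: Bystander: blue spray bottle with white head, 72 mm across, 220 mm high. Origin: centre of its underside.
- egg: Bystander: white printed egg, 48 mm across, 58 mm high, on its flat foot. Origin: centre of its underside.
- driver: Bystander: screwdriver with orange handle lying on the table, 200 mm long, 26 mm thick. Origin: under the middle of its length; x from handle to tip.

How it is judged (in metres and radians):
On the way, in this order (a step that is already met when the one before it is completed fails the run):
1. the turnbutton is turned home over the shut plate (past 1.35 rad), before the rod is in (value of joint latch above 1.35 rad and value of joint gate below 0.03 rad), for 0.2 s.
2. the long rod's lower end has come through the upper bushing (value of joint latch above 1.35 rad and z of rod in the frame of jig below 0.103 m and horizontal distance between rod and upper_bushing below 0.006 m), for 0.1 s.
At the end, for the whole second after the job is handed in: Turnbutton past 1.35 rad, plate shut (< 0.03 rad); rod through both bushings (lower end within 5 mm of the axis, lean < 0.06 rad), its lower end 5 mm or more below the lower bushing and 5 mm or more above the baseplate; held by the fingers (> 2 N), still, not wedged (< 15 N on the jig) (all of step 1 and z of rod in the frame of jig between 0.017 and 0.04 m and horizontal distance between rod and lower_bushing below 0.005 m and horizontal distance between rod_top and upper_bushing below 0.01 m and angle between the z axis of rod and the z axis of jig, either way round below 0.06 rad and contact force between the fingers and rod above 2 N and contact force between rod and jig below 15 N and linear speed of rod below 0.02 m/s); the arm keeps its last pose, push and grip.
It fails at once if a short rod is shifted more than 30 mm (distance of any of short_brass, short_black from where it was at the start of the episode above 0.03 m).
It fails at once if a spray bottle, the spool, the egg or the screwdriver is shifted more than 30 mm (distance of any of spool, spray_white, spray_blue, egg, driver from where it was at the start of the episode above 0.03 m).
It also fails if it takes over 64 s, if anything falls off the work surface, if the arm or the gripper's body presses on something with over 40 N, if the wrist force passes 120 N, or if a joint passes its speed limit or range.

ROBOT

A 7-joint arm with a two-finger parallel gripper is mounted at the origin on the work surface. World frame = base frame: x ahead of the robot, y to its left, z up, the work surface at z = 0. Lengths are in m, angles in degrees, forces in N, time in s.
With the tool pointing down it reaches from about 0.425 to 0.875 m from the base axis. Payload 4.7 kg.
Tool frame: the origin (TCP) lies at the very end of the fingers, on their centre line; the grasp point (between the pads) lies 19 mm behind it; z points along the fingers, y is the line along which they close (so a half turn about z gives the same grasp; the last joint's range is limited). The gripper opens to 87 mm and grips with 3 to 60 N. Pads are 19 mm wide; open, the fingers measure 117 mm over their backs; the gripper's body (75 mm by 190 mm) begins 51 mm behind the grasp point.
Start: joints at [-75.396, 18.392, -4.016, 83.108, 1.295, 78.541, -3.26], TCP at [0.155, 0.631, 0.223] pointing down, gripper open.
Joint ranges: [-163.93, 163.93], [-17.29, 119.83], [-79.2, 71.16], [3.27, 140.29], [-89.18, 269.18], [5.43, 117.66], [-154.24, 154.24]. Speed limits (degrees/s): [147.25, 147.25, 180, 180, 180, 180, 180].

INTERFACE

Orientations are given as [roll, pitch, yaw] about the fixed x, y, z axes, in that order (R = Rz(yaw) Ry(pitch) Rx(roll)).
In Python, from cell import get_obs, eyes, env gives the robot as it stands.
- The arm moves only by the tool servo_tool, never from a script. Its argument "series" is a list that holds one entry, the list of rows, each a list of 7 numbers: the shift along the tool's x, y, z in units of 300 mm (1.0 is 300 mm), then the turn, a rotation vector about the tool's x, y, z in units of pi rad (1.0 is pi rad), then the opening, from 0 (shut) to 1 (fully open). In form: [[[tx, ty, tz, wx, wy, wz, gripper], ...]]. A call has 1 to 12 rows; each row is the pose to reach, as a shift and turn from the pose commanded when the call began, along the tool's axes at that moment, turning the shorter way round; what a row does not reach only later rows make up. A row lasts 1/12 s, in which the tool goes at most 41.7 mm and 7.16 degrees, less where a joint would pass 70% of its speed; a pose out of reach is approached as far as the arm can. A call with a number of a shift or a turn outside -1 to 1 is refused whole. A call with a gripper value outside its range is refused whole. The fingers move at their own pace and stop on an object; "grip_force" is the grip in N (left out, the last holds). Time passes only in rows, so rows that repeat a pose let the fingers close. It gives the time, the measured TCP pose, the force, the opening and the grip force at its end, in the units of the state.
- get_obs(): the state, without advancing time (a new reading comes with each control period).
- eyes.read_camera(name): name is "side" or "top" or "wrist"; returns a dict with "frame" (400x640x3 uint8, red, green, blue), "depth" (400x640 float32, m along the optical axis (not along the pixel's ray), 0 where there is no reading), "fx", "fy", "cx", "cy" (pixels), "distortion" ([k1, k2, p1, p2, k3] as OpenCV has them; the pictures are not rectified), "origin" and "rotation" of the camera in the world; the wrist camera has in their place "mount" (4x4, takes a point from camera to tool coordinates, whose origin is the TCP and whose axes are the flange's). Camera axes: x right, y down, z forward; pixel columns grow to the right and rows downward; lengths in m; the calibration is good to about 2 mm. A picture is of the moment at which its call begins: read the wrist's pose just before it.
- env.sign_off(): hands the job in; it is judged then, once.
The state is a dict: "time_s": time; "qpos": joint angles; "joint_velocities": joint speeds; "effort": joint torques, N m; "tool_pos": TCP position; "tool_rot": TCP orientation; "force": force on the tool from outside, world axes, zero at the start; "wrist_torque": the same for the moment, N m; "grip_width": finger opening in m; "grasp_force": force on a finger pad.
Only numpy, scipy, OpenCV 4.12 (cv2) and the standard library are available. Lean on these libraries where they do the work, as an engineer would, in place of code of your own. Each camera call takes 0.05 s, during which the arm holds its last target. There are 200 camera calls.

## Working session

There is one attempt and no reset: what is moved stays moved. The work goes in short steps, Python scripts to look and compute and a tool call to move; the robot and the scene stay as the last step left them, time stands still between calls to the robot, and variables do not carry over. Pictures are saved under pics/ and viewed, at most 13 in all, crops included, and the job is handed in when it is done.

Besides the shell and the picture viewer there is one more tool, called after ">>>" by a JSON object that holds its "fn" and its "kwargs", one argument or row to a line. servo_tool: Moves the arm, as the interface text tells. Shifts and turns lie within -1 to 1; 1 stands for 300 mm of shift or pi rad of turn. Its arguments: {"type":"object","properties":{"series":{"type":"array"},"grip_force":{"type":"number"}},"required":["series"]}

```bash
mkdir -p pics
cat > h.py <<'E'
import numpy as np, cv2
from scipy.spatial.transform import Rotation as R
from cell import get_obs, eyes, env
def cam(n):
    o=get_obs(); c=eyes.read_camera(n)
    if n=='wrist':
        T=np.eye(4); T[:3,:3]=R.from_euler('xyz',o['tool_rot'],degrees=True).as_matrix(); T[:3,3]=o['tool_pos']
        M=T@np.array(c['mount']); c['rotation']=M[:3,:3]; c['origin']=M[:3,3]
    c['rotation']=np.array(c['rotation']); c['origin']=np.array(c['origin'])
    np.save('%s.npy'%n,c,allow_pickle=True); return c
def load(n): return np.load('%s.npy'%n,allow_pickle=True).item()
def ray(c,u,v):
    K=np.array([[c['fx'],0,c['cx']],[0,c['fy'],c['cy']],[0,0,1.]])
    p=cv2.undistortPoints(np.array([[[u,v]]],float),K,np.array(c['distortion']))[0,0]
    return np.array([p[0],p[1],1.])
def atz(c,u,v,z):
    d=c['rotation']@ray(c,u,v); return c['origin']+d*(z-c['origin'][2])/d[2]
def atd(c,u,v):
    r=ray(c,u,v); return c['origin']+c['rotation']@(r*c['depth'][int(round(v)),int(round(u))])
def proj(c,P):
    K=np.array([[c['fx'],0,c['cx']],[0,c['fy'],c['cy']],[0,0,1.]])
    p=c['rotation'].T@(np.array(P)-c['origin'])
    return cv2.projectPoints(p.reshape(1,1,3),np.zeros(3),np.zeros(3),K,np.array(c['distortion']))[0][0,0]
def save(c,f,box=None,s=1):
    im=c['frame'][:,:,::-1]
    if box: im=im[box[1]:box[3],box[0]:box[2]]
    cv2.imwrite('pics/'+f,cv2.resize(im,None,fx=s,fy=s,interpolation=cv2.INTER_CUBIC))
E
python3 - <<'E'
from h import *
print(get_obs())
c=cam('top'); save(c,'top1.png',None,1.25); print(c['origin'],c['rotation'],c['fx'])
c=cam('side'); save(c,'side1.png',None,1.25); print(c['origin'],c['rotation'],c['fx'])
E
```

```text
{'time_s': 0.0, 'qpos': array([-75.39670712,  18.43692502,  -4.01595046,  83.17501602,
         1.29376468,  78.54217318,  -3.26013212]), 'joint_velocities': array([ 0.06140203,  0.01181054, -0.08881984, -0.02722633,  0.03434522,
        0.00445317, -0.05578657]), 'effort': array([ 9.76675947e-04, -4.91312420e+01, -4.03412059e-01, -3.12520838e+01,
       -6.37270161e-02,  4.39820113e-02,  1.73934013e-04]), 'tool_pos': array([0.15490006, 0.6306926 , 0.22148478]), 'tool_rot': array([-1.79891065e+02,  4.53773358e-03,  1.66206482e+02]), 'force': array([ 0.97317546, -0.25545225,  0.41595546]), 'wrist_torque': array([-0.00832422, -0.01277262,  0.05284573]), 'grasp_force': 0.0, 'grip_width': 0.08717882782051115}
[ 0.49260551 -0.05029044  1.30356872] [-174.26662728    0.88592264  -90.57939491] 406.9405076487089
[0.41368807 1.05373664 1.14009264] [-132.33504141    1.06966436 -172.09459236] 502.6212361715487
```

View pics/top1.png

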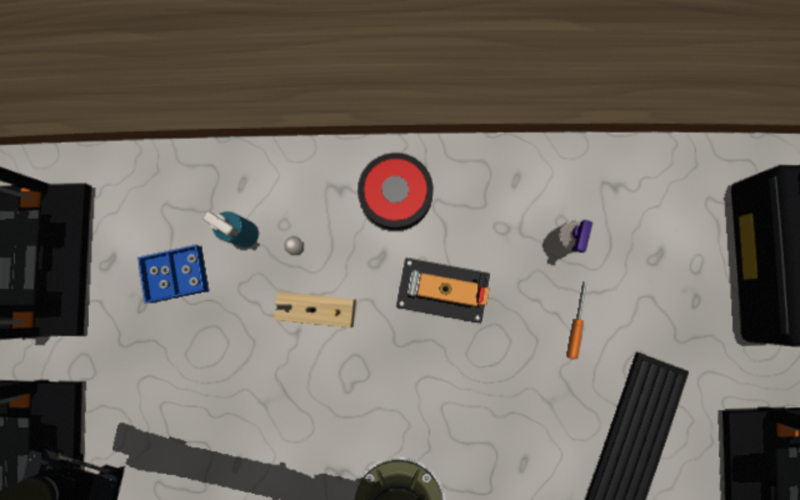

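View pics/side1.png

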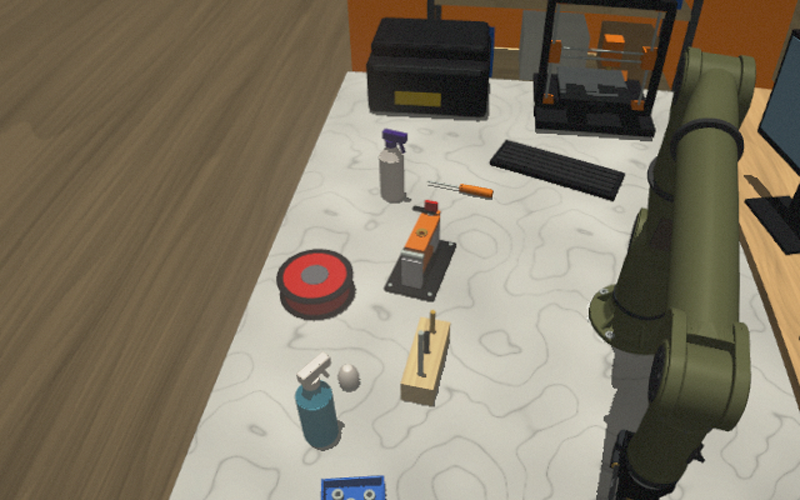

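The top view shows the jig's centre near (445,289) in the 800-wide view, with the hinge on the left and the red fin at (482,296). The rack is at (315,310). The side view shows the tallest rod in the rack at about (422,350), on the end away from the jig. Next I'll enlarge the crops.

```bash
sed -i "s/c\['rotation'\]=np.array(c\['rotation'\]); /c['rotation']=np.array(c['rotation']); c['rotation']=c['rotation'] if c['rotation'].ndim==2 else R.from_euler('xyz',c['rotation'],degrees=True).as_matrix(); /" h.py
python3 - <<'E'
from h import *
a=cam('top');s=cam('side')
im=cv2.resize(a['frame'][200:270,210:410,::-1],None,fx=4,fy=4,interpolation=cv2.INTER_CUBIC)
im2=cv2.resize(s['frame'][150:330,300:380,::-1],None,fx=3.2,fy=3.2,interpolation=cv2.INTER_CUBIC)
im2=cv2.rotate(im2,cv2.ROTATE_90_COUNTERCLOCKWISE)
w=max(im.shape[1],im2.shape[1]); pad=lambda i:cv2.copyMakeBorder(i,0,0,0,w-i.shape[1],cv2.BORDER_CONSTANT)
cv2.imwrite('pics/c1.png',np.vstack([pad(im),pad(im2)]))
print(im.shape,im2.shape,a['rotation'])
for u,v in[(445,289)]: print(atd(a,u/1.25,v/1.25),atz(a,u/1.25,v/1.25,.125))
E
```

```text
(280, 800, 3) (256, 576, 3) [[-0.01011097 -0.99493106  0.10004978]
 [-0.99982934  0.01160612  0.01437332]
 [-0.01546165 -0.09988737 -0.99487861]]
[ 0.53450105 -0.12383795  0.01263871] [ 0.53085451 -0.11743645  0.125     ]
```

View pics/c1.png

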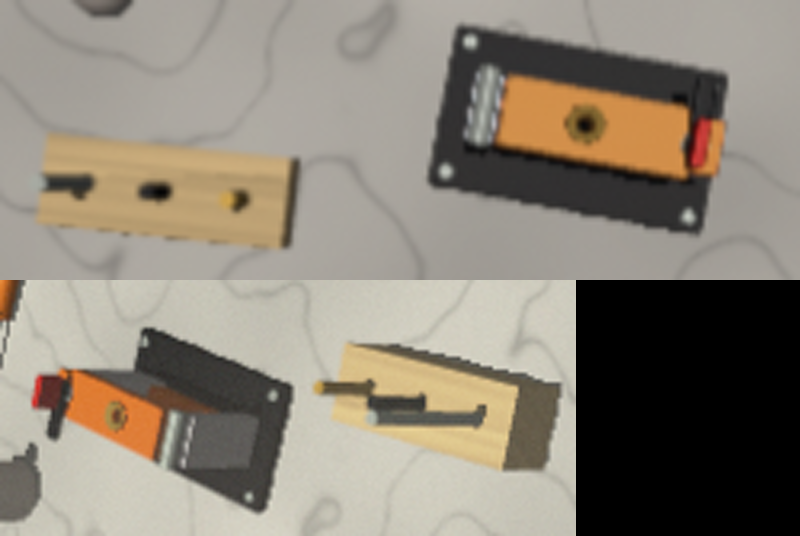

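Long steel rod: top at crop (38,183), in the rack's +y hole. Baseplate corners: (461,27), (726,72), (430,183), (702,234). Red fin: (703,141). Funnel: (585,124).

Run:
```python
from h import *
a=load('top')
f=lambda x,y,z: atz(a,210+(x+.5)/4-.5,200+(y+.5)/4-.5,z)
b=np.array([f(*p,.012) for p in[(463,26),(727,72),(430,183),(702,234)]]); print(b,b.mean(0))
d=(b[0]-b[1]+b[2]-b[3]); print('jig yaw from y',np.degrees(np.arctan2(-d[0],d[1])))
d=(b[0]-b[2]+b[1]-b[3]); print('jig yaw from x',np.degrees(np.arctan2(d[1],d[0])))
print('funnel',f(585,124,.125),'fin',f(704,141,.150),'bar nose',f(706,80,.131))
r=np.array([f(*p,.06) for p in[(46,134),(300,158),(37,221)]]);print('rack',r)
d=r[0]-r[1];y=np.arctan2(-d[0],d[1]);print(np.degrees(y));c=(r[1]+r[2])/2;print('c',c,'hole',c+.06*np.array([-np.sin(y),np.cos(y),0]))
print('rodtop',f(38,183,.194))
```

```text
[[ 6.15424539e-01 -2.76479112e-02  1.20000000e-02]
 [ 5.76281692e-01 -2.37006947e-01  1.20000000e-02]
 [ 4.91088485e-01 -3.38317942e-04  1.20000000e-02]
 [ 4.48735180e-01 -2.14216177e-01  1.20000000e-02]] [ 0.53288247 -0.11980234  0.012     ]
jig yaw from y -10.899161067938705
jig yaw from x -11.24951999968495
funnel [ 0.53251871 -0.11710291  0.125     ] fin [ 0.51869407 -0.19957771  0.15      ] bar nose [ 0.56297643 -0.20450797  0.131     ]
rack [[0.53108803 0.29318207 0.06      ]
 [0.51107148 0.09696282 0.06      ]
 [0.46457172 0.29934413 0.06      ]]
-5.824660696397454
c [0.4878216  0.19815348 0.06      ] hole [0.49391067 0.2578437  0.06      ]
rodtop [0.49347018 0.26129401 0.194     ]
```

```bash
cat > plan.py <<'E'
import numpy as np
def plan(p,yaw,q,yaw2,rp=(0,0)):
    d=np.array(q)-np.array(p);a=np.radians(yaw);t=(yaw2-yaw+180)%360-180
    return np.round([(d[0]*np.cos(a)+d[1]*np.sin(a))/.3,(d[0]*np.sin(a)-d[1]*np.cos(a))/.3,-d[2]/.3,0,0,-t/180],4)
E
python3 - <<'E'
from plan import *
P=[((.155,.631,.223),166.2),((.35,.46,.30),110),((.46,.22,.31),84),((.52,-.05,.27),30),((.517,-.197,.22),-6)]
for a,b in zip(P,P[1:]): print(plan(*a,*b))
E
```

```text
[-0.7672 -0.3985 -0.2567  0.      0.      0.3122]
[-0.8772  0.0709 -0.0333  0.      0.      0.1444]
[-0.8742  0.293   0.1333  0.      0.      0.3   ]
[-0.2537  0.4194  0.1667  0.      0.      0.2   ]
```

>>> {"fn": "servo_tool", "kwargs": {
  "series": [
    [[-0.767,-0.399,-0.257,0,0,0.312,1],[-0.767,-0.399,-0.257,0,0,0.312,1],[-0.767,-0.399,-0.257,0,0,0.312,1],[-0.767,-0.399,-0.257,0,0,0.312,1],[-0.767,-0.399,-0.257,0,0,0.312,1],[-0.767,-0.399,-0.257,0,0,0.312,1],[-0.767,-0.399,-0.257,0,0,0.312,1],[-0.767,-0.399,-0.257,0,0,0.312,1],[-0.767,-0.399,-0.257,0,0,0.312,1],[-0.767,-0.399,-0.257,0,0,0.312,1]]
  ]
}}

```text
time_s: 1.03
tool_pos: [0.3493, 0.4604, 0.2994]
tool_rot: [-180.0, -0.0, 110.2]
force: [-0.3, 0.4, 1.0]
grip_width: 0.0871
grasp_force: 0.0
```

>>> {"fn": "servo_tool", "kwargs": {
  "series": [
    [[-0.877,0.071,-0.033,0,0,0.144,1],[-0.877,0.071,-0.033,0,0,0.144,1],[-0.877,0.071,-0.033,0,0,0.144,1],[-0.877,0.071,-0.033,0,0,0.144,1],[-0.877,0.071,-0.033,0,0,0.144,1],[-0.877,0.071,-0.033,0,0,0.144,1],[-0.877,0.071,-0.033,0,0,0.144,1],[-0.877,0.071,-0.033,0,0,0.144,1],[-0.877,0.071,-0.033,0,0,0.144,1],[-0.877,0.071,-0.033,0,0,0.144,1]]
  ]
}}

```text
time_s: 1.87
tool_pos: [0.4589, 0.2226, 0.3091]
tool_rot: [-179.9, -0.0, 84.4]
force: [-1.1, 0.3, -0.3]
grip_width: 0.0869
grasp_force: 0.0
```

Run:
```python
from h import *
c=cam('wrist'); o=get_obs(); print(o['time_s'],o['tool_pos'],o['tool_rot']); print(c['mount'])
save(c,'w1.png'); print(proj(c,(.4935,.26,.194)),proj(c,(.494,.258,.06)),proj(c,(.5325,-.118,.125)))
```

```text
1.9167 [0.4588418  0.22275512 0.30907383] [-1.79945988e+02  6.64266079e-03  8.44373624e+01]
[[-1.81551457e-04 -9.67258441e-01 -2.53793373e-01  7.12894104e-02]
 [ 9.99999360e-01 -4.58957525e-04  1.03382999e-03 -8.87885395e-05]
 [-1.11646116e-03 -2.53793023e-01  9.67257905e-01 -1.61944301e-01]
 [ 0.00000000e+00  0.00000000e+00  0.00000000e+00  1.00000000e+00]]
[356.39123876 146.76892451] [344.61989079 135.75605209] [398.69495072 427.27795997]
```

View pics/w1.png

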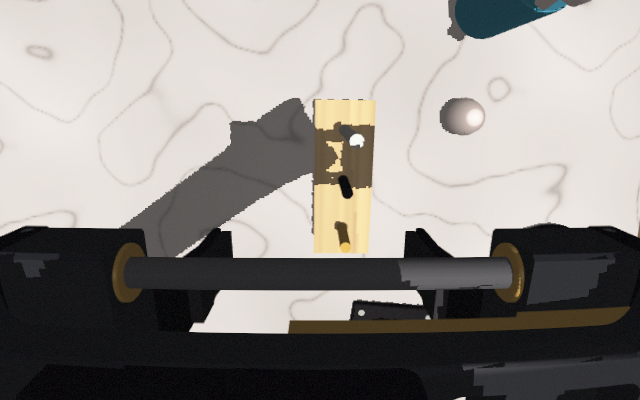

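The wrist view confirms the long steel rod, with its top at (356,140). The black rod is in the middle hole and the brass one at the near end. I'll place the rod top and go on to the fin.

Run:
```python
from h import *
from plan import *
c=load('wrist'); f=c['frame'].astype(int)
m=(f[125:155,345:370].min(2)>215); v,u=np.nonzero(m); print(u.mean()+345,v.mean()+125,m.sum())
print(atz(c,u.mean()+345,v.mean()+125,.194), atz(c,356.5,140,.194), 'base', atz(c,342,129,.06))
```

```text
356.3543307086614 139.6220472440945 127
[0.49387913 0.26565776 0.194     ] [0.49397293 0.26534901 0.194     ] base [0.49157718 0.26610912 0.06      ]
```

>>> {"fn": "servo_tool", "kwargs": {
  "series": [
    [[-0.874,0.293,0.133,0,0,0.3,1],[-0.874,0.293,0.133,0,0,0.3,1],[-0.874,0.293,0.133,0,0,0.3,1],[-0.874,0.293,0.133,0,0,0.3,1],[-0.874,0.293,0.133,0,0,0.3,1],[-0.874,0.293,0.133,0,0,0.3,1],[-0.874,0.293,0.133,0,0,0.3,1],[-0.874,0.293,0.133,0,0,0.3,1],[-0.874,0.293,0.133,0,0,0.3,1],[-0.874,0.293,0.133,0,0,0.3,1]]
  ]
}}

```text
time_s: 2.75
tool_pos: [0.5209, -0.0472, 0.2693]
tool_rot: [-180.0, 0.0, 30.5]
force: [0.7, 1.1, -0.2]
grip_width: 0.087
grasp_force: 0.0
```

Run:
```python
from h import *
from plan import *
# view pose: put camera over the jig: camera is 71 mm along tool +x from TCP and looks back? choose TCP 100mm short of fin along tool -x
print(plan((.52,-.05,.27),30,(.43,-.16,.27),-6), plan((.43,-.16,.27),-6,(.517,-.197,.22),-6))
```

```text
[-0.4431  0.1675 -0.      0.      0.      0.2   ] [0.3013 0.0923 0.1667 0.     0.     0.    ]
```

>>> {"fn": "servo_tool", "kwargs": {
  "series": [
    [[-0.443,0.168,0,0,0,0.2,1],[-0.443,0.168,0,0,0,0.2,1],[-0.443,0.168,0,0,0,0.2,1],[-0.443,0.168,0,0,0,0.2,1],[-0.443,0.168,0,0,0,0.2,1],[-0.443,0.168,0,0,0,0.2,1],[-0.443,0.168,0,0,0,0.2,1],[-0.443,0.168,0,0,0,0.2,1]]
  ]
}}

```text
time_s: 3.42
tool_pos: [0.4318, -0.1579, 0.2697]
tool_rot: [180.0, -0.0, -5.4]
force: [-0.0, 0.4, -1.4]
grip_width: 0.0869
grasp_force: 0.0
```

Run:
```python
from h import *
c=cam('wrist'); o=get_obs(); print(o['time_s'],o['tool_pos'],o['tool_rot'])
save(c,'w2.png',None,1.25); print(proj(c,(.517,-.197,.159)),proj(c,(.5325,-.118,.125)))
```

```text
3.4667 [ 0.43176387 -0.15819177  0.26962232] [ 1.79973400e+02  1.07351394e-02 -5.49421827e+00]
[361.59664849  81.43527407] [262.17808121  74.77583646]
```

View pics/w2.png

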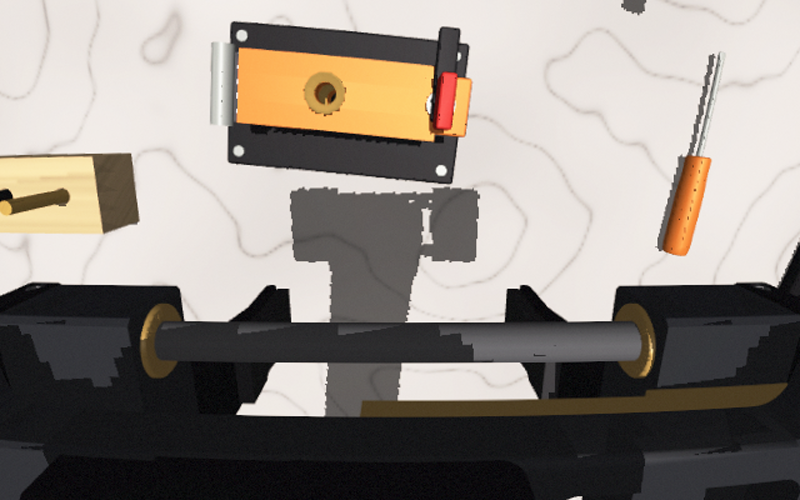

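Fin top centre is about (448,100), funnel mouth (324.5,93) and bar nose end (450,28). The bar points nearly straight up the picture.

Run:
```python
from h import *
c=load('wrist'); g=lambda u,v,z: atz(c,u/1.25,v/1.25,z)
print('funnel',g(324.5,93,.125),'fin',g(448,100,.159),'nose',g(450,28,.131))
f=c['frame'].astype(int); hsv=cv2.cvtColor(c['frame'],cv2.COLOR_RGB2HSV).astype(int)
m=((hsv[...,0]<6)|(hsv[...,0]>174))&(hsv[...,1]>140)&(hsv[...,2]>190); m[:50]=0; m[110:]=0;m[:,:340]=0;m[:,375:]=0
v,u=np.nonzero(m); r=cv2.minAreaRect(np.c_[u,v].astype(np.float32)); print(m.sum(),r)
bx=cv2.boxPoints(r); print(np.array([atz(c,x,y,.159) for x,y in bx])); print(atz(c,*r[0],.159))
b=[g(*p,.012) for p in[(231,22),(468,44),(229,161),(452,183)]]; print(np.round(b,4),np.mean(b,0))
```

```text
funnel [ 0.53303201 -0.11586029  0.125     ] fin [ 0.51825766 -0.1946676   0.159     ] nose [ 0.56500788 -0.20260151  0.131     ]
513 ((357.0914611816406, 80.17683410644531), (11.705741882324219, 45.16649627685547), 6.340191841125488)
[[ 0.50277637 -0.18619516  0.159     ]
 [ 0.5350467  -0.19242374  0.159     ]
 [ 0.53336805 -0.20100922  0.159     ]
 [ 0.50101296 -0.19498513  0.159     ]]
[ 0.51821677 -0.19367393  0.159     ]
[[ 0.6166 -0.0214  0.012 ]
 [ 0.5753 -0.2338  0.012 ]
 [ 0.4926  0.0018  0.012 ]
 [ 0.4504 -0.2106  0.012 ]] [ 0.53369566 -0.11600523  0.012     ]
```

Run:
```python
from plan import *
print(plan((.43,-.16,.27),-5.9,(.518,-.195,.20),-11),plan((.518,-.195,.2),-11,(.518,-.195,.137),-11))
```

```text
[0.3038 0.0859 0.2333 0.     0.     0.0283] [ 0.   -0.    0.21  0.    0.    0.  ]
```

>>> {"fn": "servo_tool", "kwargs": {
  "series": [
    [[0.304,0.086,0.233,0,0,0.028,0.6],[0.304,0.086,0.233,0,0,0.028,0.6],[0.304,0.086,0.233,0,0,0.028,0.6],[0.304,0.086,0.233,0,0,0.028,0.6],[0.304,0.086,0.233,0,0,0.028,0.6],[0.304,0.086,0.233,0,0,0.028,0.6],[0.304,0.086,0.233,0,0,0.028,0.6],[0.304,0.086,0.233,0,0,0.028,0.6]]
  ]
}}

```text
time_s: 4.13
tool_pos: [0.5193, -0.1946, 0.2015]
tool_rot: [-179.9, -0.2, -10.9]
force: [0.3, 0.2, 0.0]
grip_width: 0.053
grasp_force: 0.0
```

>>> {"fn": "servo_tool", "kwargs": {
  "series": [
    [[0,0,0.21,0,0,0,0.6],[0,0,0.21,0,0,0,0.6],[0,0,0.21,0,0,0,0.5],[0,0,0.21,0,0,0,0.4]]
  ]
}}

```text
time_s: 4.47
tool_pos: [0.5188, -0.1944, 0.1376]
tool_rot: [-179.9, -0.0, -10.9]
force: [1.4, -1.0, 0.0]
grip_width: 0.0453
grasp_force: 0.0
```

>>> {"fn": "servo_tool", "kwargs": {
  "series": [
    [[0,0,0,0,0,0,0],[0,0,0,0,0,0,0],[0,0,0,0,0,0,0],[0,0,0,0,0,0,0],[0,0,0,0,0,0,0],[0,0,0,0,0,0,0],[0,0,0,0,0,0,0]]
  ],
  "grip_force": 15
}}

```text
time_s: 5.05
tool_pos: [0.5194, -0.1961, 0.1374]
tool_rot: [179.9, -0.1, -11.0]
force: [-1.1, -2.7, 2.6]
grip_width: 0.0095
grasp_force: 15.0
```

>>> {"fn": "servo_tool", "kwargs": {
  "series": [
    [[0,0.004,0,0,0,-0.04,0],[0,0.004,0,0,0,-0.08,0],[0,0.004,0,0,0,-0.12,0],[0,0.004,0,0,0,-0.16,0],[0,0.004,0,0,0,-0.2,0],[0,0.004,0,0,0,-0.24,0],[0,0.004,0,0,0,-0.24,0]]
  ]
}}

```text
time_s: 5.63
tool_pos: [0.5192, -0.195, 0.1374]
tool_rot: [-179.9, -0.1, 32.6]
force: [-2.1, 2.6, 4.7]
grip_width: 0.01
grasp_force: 15.0
```

>>> {"fn": "servo_tool", "kwargs": {
  "series": [
    [[0,0,0,0,0,-0.04,0],[0,0,0,0,0,-0.08,0],[0,0,0,0,0,-0.12,0],[0,0,0,0,0,-0.16,0],[0,0,0,0,0,-0.2,0],[0,0,0,0,0,-0.24,0],[0,0,0,0,0,-0.256,0],[0,0,0,0,0,-0.256,0],[0,0,0,0,0,-0.256,0]]
  ]
}}

```text
time_s: 6.38
tool_pos: [0.5182, -0.1943, 0.1373]
tool_rot: [-179.8, -0.2, 78.4]
force: [-4.3, 3.3, 7.3]
grip_width: 0.0098
grasp_force: 15.0
```

>>> {"fn": "servo_tool", "kwargs": {
  "series": [
    [[0,0,0,0,0,0,0.5],[0,0,0,0,0,0,0.5],[0,0,0,0,0,0,0.5],[0,0,-0.13,0,0,0,0.5],[-0.1,0,-0.26,0,0,0,0.5],[-0.2,0,-0.4,0,0,0,0.5],[-0.3,0,-0.4,0,0,0,0.5],[-0.3,0,-0.4,0,0,0,0.5],[-0.3,0,-0.4,0,0,0,0.5]]
  ]
}}

```text
time_s: 7.13
tool_pos: [0.4999, -0.2878, 0.258]
tool_rot: [179.9, 0.1, 78.0]
force: [-0.7, 0.5, 0.1]
grip_width: 0.0432
grasp_force: 0.0
```

Run:
```python
from h import *
c=cam('wrist'); o=get_obs(); print(o['time_s'],o['tool_pos'],o['tool_rot'])
save(c,'w3.png',None,1.25); print(proj(c,(.5182,-.1945,.159))*1.25,proj(c,(.533,-.116,.125))*1.25)
```

```text
7.1833 [ 0.50042813 -0.28510882  0.25669377] [ 1.79978213e+02 -1.04624762e-02  7.82157741e+01]
[394.40042315  91.54966446] [391.45628071 -35.79875189]
```

View pics/w3.png

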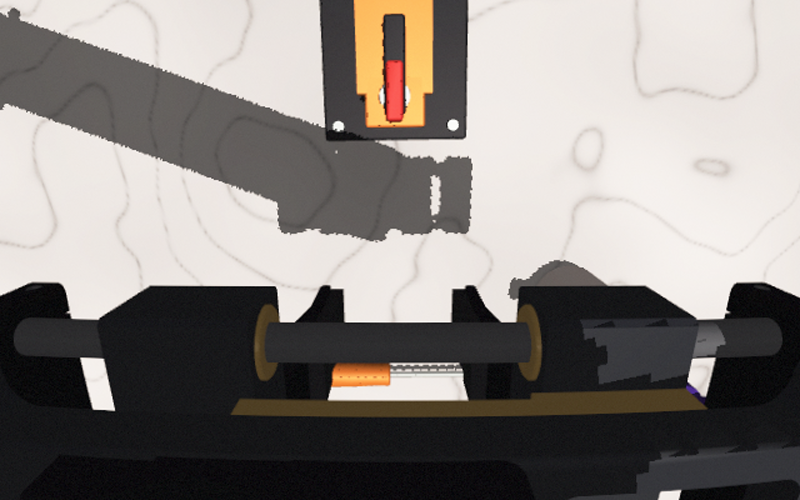

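The turnbutton's nose lies over the plate, with the fin at (395,92) aligned with the jig. Next is a closer look at the funnel, then the rod.

Run:
```python
from plan import *
a=((.5,-.285,.257),78.2);b=((.5235,-.165,.257),79.);m=((.49,.06,.28),84.);d=((.487,.215,.28),84.)
print(plan(*a,*b),plan(*b,*m),plan(*m,*d))
```

```text
[ 0.4076 -0.0051 -0.      0.      0.     -0.0044] [ 0.7149 -0.2527 -0.0767  0.      0.     -0.0278] [ 0.5128 -0.064  -0.      0.      0.     -0.    ]
```

>>> {"fn": "servo_tool", "kwargs": {
  "series": [
    [[0.408,-0.005,0,0,0,-0.004,0.5],[0.408,-0.005,0,0,0,-0.004,0.5],[0.408,-0.005,0,0,0,-0.004,0.5],[0.408,-0.005,0,0,0,-0.004,0.5],[0.408,-0.005,0,0,0,-0.004,0.5],[0.408,-0.005,0,0,0,-0.004,0.5]]
  ]
}}

```text
time_s: 7.68
tool_pos: [0.5238, -0.1628, 0.2558]
tool_rot: [-179.9, 0.0, 79.2]
force: [-0.1, -0.5, 0.7]
grip_width: 0.0432
grasp_force: 0.0
```

Run:
```python
from h import *
c=cam('wrist'); o=get_obs(); np.save('wf.npy',c,allow_pickle=True); print(o['time_s'],o['tool_pos'],o['tool_rot'])
p=proj(c,(.533,-.116,.125)); print(p); x,y=int(p[0])-40,max(0,int(p[1])-35); print(x,y); save(c,'f.png',(x,y,x+80,y+70),7)
```

```text
7.7333 [ 0.5235748  -0.16406819  0.25607493] [-1.79933112e+02  2.57078316e-02  7.90907377e+01]
[318.44516031 136.07503391]
278 101
```

View pics/f.png

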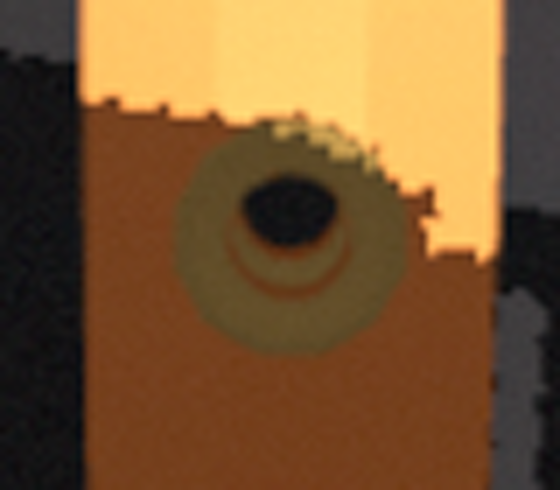

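>>> {"fn": "servo_tool", "kwargs": {
  "series": [
    [[0.715,-0.253,-0.077,0,0,-0.028,0.7],[0.715,-0.253,-0.077,0,0,-0.028,0.7],[0.715,-0.253,-0.077,0,0,-0.028,0.7],[0.715,-0.253,-0.077,0,0,-0.028,0.7],[0.715,-0.253,-0.077,0,0,-0.028,0.7],[0.715,-0.253,-0.077,0,0,-0.028,0.7],[0.715,-0.253,-0.077,0,0,-0.028,0.7],[0.715,-0.253,-0.077,0,0,-0.028,0.7]]
  ]
}}

```text
time_s: 8.4
tool_pos: [0.4901, 0.0609, 0.2797]
tool_rot: [-180.0, 0.0, 84.2]
force: [-0.3, -1.1, 0.3]
grip_width: 0.0608
grasp_force: 0.0
```

>>> {"fn": "servo_tool", "kwargs": {
  "series": [
    [[0.513,-0.064,0,0,0,0,0.7],[0.513,-0.064,0,0,0,0,0.7],[0.513,-0.064,0,0,0,0,0.7],[0.513,-0.064,0,0,0,0,0.7],[0.513,-0.064,0,0,0,0,0.7],[0.513,-0.064,0,0,0,0,0.7]]
  ]
}}

```text
time_s: 8.9
tool_pos: [0.4873, 0.2154, 0.279]
tool_rot: [-180.0, 0.1, 84.1]
force: [-0.1, -0.3, -0.7]
grip_width: 0.0607
grasp_force: 0.0
```

Run:
```python
from h import *
c=cam('wrist'); o=get_obs(); print(o['time_s'],o['tool_pos'],o['tool_rot'])
p=proj(c,(.494,.264,.194)); print(p); x,y=int(p[0])-50,max(0,int(p[1])-50); print(x,y); save(c,'r.png',(x,y,x+100,y+90),6)
```

```text
8.95 [0.48773493 0.21362852 0.27931946] [-1.79991709e+02  1.11278118e-01  8.39522275e+01]
[320.11638481 139.22752651]
270 89
```

View pics/r.png

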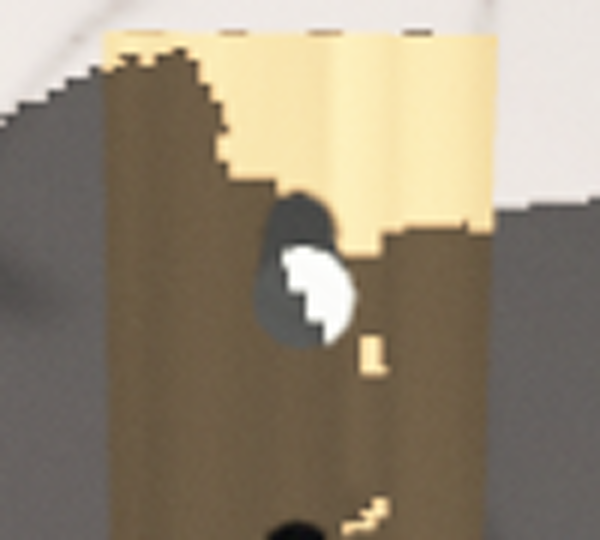

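Funnel mouth centre is at crop (291,237), and the rod's top face is centred at crop (305,296.5).

Run:
```python
from h import *
from plan import *
f=np.load('wf.npy',allow_pickle=True).item(); c=load('wrist')
F=atz(f,278+291.5/7-.5,101+237.5/7-.5,.125); T=atz(c,270+305.5/6-.5,89+297/6-.5,.194)
print('funnel',F,'rod',T)
print(plan((.487,.215,.28),84,(T[0],T[1],.21),84))
```

```text
funnel [ 0.53382743 -0.11476785  0.125     ] rod [0.49429816 0.26483591 0.194     ]
[0.1678 0.0068 0.2333 0.     0.     0.    ]
```

>>> {"fn": "servo_tool", "kwargs": {
  "series": [
    [[0.168,0.007,0.1,0,0,0,0.6],[0.168,0.007,0.233,0,0,0,0.6],[0.168,0.007,0.233,0,0,0,0.6],[0.168,0.007,0.233,0,0,0,0.6],[0.168,0.007,0.35,0,0,0,0.6],[0.168,0.007,0.47,0,0,0,0.5],[0.168,0.007,0.47,0,0,0,0.4],[0.168,0.007,0.47,0,0,0,0.4],[0.168,0.007,0.47,0,0,0,0.4]]
  ]
}}

```text
time_s: 9.7
tool_pos: [0.4961, 0.2652, 0.1419]
tool_rot: [179.8, -0.1, 84.0]
force: [0.0, 0.1, 1.4]
grip_width: 0.0367
grasp_force: 0.0
```

>>> {"fn": "servo_tool", "kwargs": {
  "series": [
    [[0,0,0,0,0,0,0],[0,0,0,0,0,0,0],[0,0,0,0,0,0,0],[0,0,0,0,0,0,0],[0,0,0,0,0,0,0],[0,0,0,0,0,0,0],[0,0,0,0,0,0,0]]
  ],
  "grip_force": 30
}}

```text
time_s: 10.28
tool_pos: [0.4942, 0.2663, 0.1396]
tool_rot: [180.0, -0.0, 84.1]
force: [-1.7, -0.8, 4.7]
grip_width: 0.0113
grasp_force: 30.0
```

>>> {"fn": "servo_tool", "kwargs": {
  "series": [
    [[0,0,-0.05,0,0,0,0],[0,0,-0.1,0,0,0,0],[0,0,-0.16,0,0,0,0],[0,0,-0.24,0,0,0,0],[0,0,-0.34,0,0,0,0],[0,0,-0.44,0,0,0,0],[0,0,-0.5,0,0,0,0],[0,0,-0.5,0,0,0,0],[0,0,-0.5,0,0,0,0],[0,0,-0.5,0,0,0,0]]
  ]
}}

```text
time_s: 11.12
tool_pos: [0.4932, 0.2656, 0.2869]
tool_rot: [-179.9, 0.1, 84.1]
force: [0.2, 0.3, -2.4]
grip_width: 0.0114
grasp_force: 30.0
```

Run:
```python
from h import *
from plan import *
ps=[];
c=cam('wrist');o=get_obs();print(o['tool_pos'],o['tool_rot'],o['force'],o['grip_width'])
c2=cam('side'); o=get_obs();print(o['tool_pos'],o['tool_rot'])
a=cv2.resize(c['frame'][:,170:470,::-1],None,fx=1.3,fy=1.3); 
lo=proj(c2,(*o['tool_pos'][:2],.164)); hi=proj(c2,(*o['tool_pos'][:2],.344)); print(lo,hi)
x,y=int(lo[0])-40,int(lo[1])-100
b=cv2.resize(c2['frame'][y:y+130,x:x+100,::-1],None,fx=4,fy=4)
print(x,y,a.shape,b.shape)
cv2.imwrite('pics/g.png',np.hstack([a[:520],b[:520]]))
s=((.494,.265,.289),84); m=((.52,.06,.289),80); e=((.534,-.1148,.289),79)
print(plan(*s,*m),plan(*m,*e))
```

```text
[0.4930733  0.26549371 0.28653112] [-1.79833469e+02  1.36054159e-01  8.41286604e+01] [-0.28604546  0.46602854 -0.94037884] 0.01126262255468898
[0.49310823 0.26549793 0.28660381] [-1.79836052e+02  1.36697958e-01  8.41284733e+01]
[336.17746954 275.00657092] [336.82454769 223.81688676]
296 175 (520, 390, 3) (520, 400, 3)
[-0.6705  0.1576 -0.      0.      0.      0.0222] [-0.5657  0.1471 -0.      0.      0.      0.0056]
```

View pics/g.png

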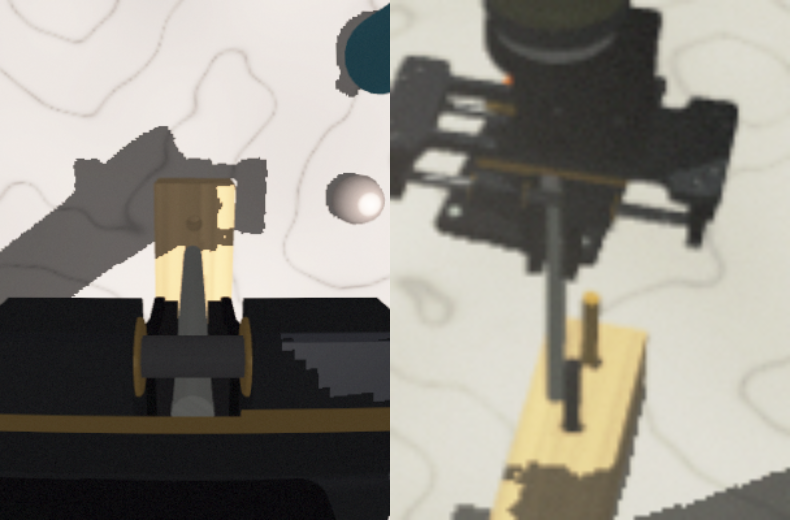

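The rod is held; its tip in the wrist crop is at (192,246), and in the side crop the rod runs from (553,180) to (554,398). I'll check its lean from those.

Run:
```python
from h import *
c=load('wrist');s=load('side')
x,y,z=.4931,.2655,.2866; z0=z-.125
t=np.radians(84.1); ux=np.array([np.cos(t),np.sin(t)]); 
print('pred tip edge',proj(c,(x+.006*ux[0],y+.006*ux[1],z0)),'seen',170+192.5/1.3-.5,246/1.3)
print('side pred lo',proj(s,(x,y,z0)),'seen',296+(554-390)/4,175+398/4,'hi pred',proj(s,(x,y,z)),'seen',296+163/4)
for d in (.005,-.005): print(proj(c,(x+(.006+d)*ux[0],y+(.006+d)*ux[1],z0)))
# refine rows: column profile
f=c['frame'].astype(int).sum(2)
print(f[180:200,318]); print(f[200,300:340])
```

```text
pred tip edge [317.80647521 186.04061306] seen 317.5769230769231 189.23076923076923
side pred lo [336.1725726  275.61950043] seen 337.0 274.5 hi pred [336.61311698 241.35082591] seen 336.75
[317.80805517 180.27465032]
[317.8049115  191.75822955]
[275 271 270 265 270 263 267 270 265 225 218 224 221 224 218 219 216 218
 218 219]
[657 662 662 664 664 663 664 662 657 656 555 330 222 217 215 219 220 222
 219 220 213 226 216 221 212 474 632 667 670 670 669 661 652 649 655 665
 672 674 676 675]
```

Run:
```python
from plan import *
s=((.4931,.2655,.2866),84.1); m=((.52,.06,.287),80); e=((.534,-.1133,.280),79)
print(plan(*s,*m),plan(*m,*e))
```

```text
[-0.6722  0.1596 -0.0013  0.      0.      0.0228] [-0.5608  0.1463  0.0233  0.      0.      0.0056]
```

>>> {"fn": "servo_tool", "kwargs": {
  "series": [
    [[-0.1,0.024,0,0,0,0.023,0],[-0.2,0.048,0,0,0,0.023,0],[-0.3,0.071,0,0,0,0.023,0],[-0.4,0.095,0,0,0,0.023,0],[-0.5,0.119,0,0,0,0.023,0],[-0.6,0.142,0,0,0,0.023,0],[-0.672,0.16,0,0,0,0.023,0],[-0.672,0.16,0,0,0,0.023,0],[-0.672,0.16,0,0,0,0.023,0]]
  ]
}}

```text
time_s: 11.97
tool_pos: [0.5207, 0.0588, 0.2877]
tool_rot: [-179.9, 0.0, 79.8]
force: [-1.2, 1.7, -0.5]
grip_width: 0.0115
grasp_force: 30.0
```

>>> {"fn": "servo_tool", "kwargs": {
  "series": [
    [[-0.1,0.026,0,0,0,0.006,0],[-0.2,0.052,0,0,0,0.006,0],[-0.3,0.078,0,0,0,0.006,0],[-0.4,0.104,0.01,0,0,0.006,0],[-0.5,0.13,0.02,0,0,0.006,0],[-0.561,0.146,0.023,0,0,0.006,0],[-0.561,0.146,0.023,0,0,0.006,0],[-0.561,0.146,0.023,0,0,0.006,0],[-0.561,0.146,0.023,0,0,0.006,0],[-0.561,0.146,0.023,0,0,0.006,0]]
  ]
}}

```text
time_s: 12.8
tool_pos: [0.5352, -0.1103, 0.2815]
tool_rot: [-180.0, -0.0, 79.1]
force: [1.0, -0.3, -0.8]
grip_width: 0.0115
grasp_force: 30.0
```

Run:
```python
from h import *
c=cam('wrist');o=get_obs();print(o['time_s'],o['tool_pos'],o['tool_rot'],o['force'])
save(c,'t.png',(280,130,360,200),7)
print(proj(c,(.5338,-.1148,.125)),proj(c,(.5338+.0125*.19,-.1148+.0125*.98,.125)))
```

```text
12.85 [ 0.53519911 -0.11057085  0.28165188] [-1.79967711e+02 -3.51614820e-02  7.91001466e+01] [ 0.3700179  -0.41360814 -1.28255394]
[317.39454294 190.0770524 ] [317.40778003 177.09784802]
```

View pics/t.png

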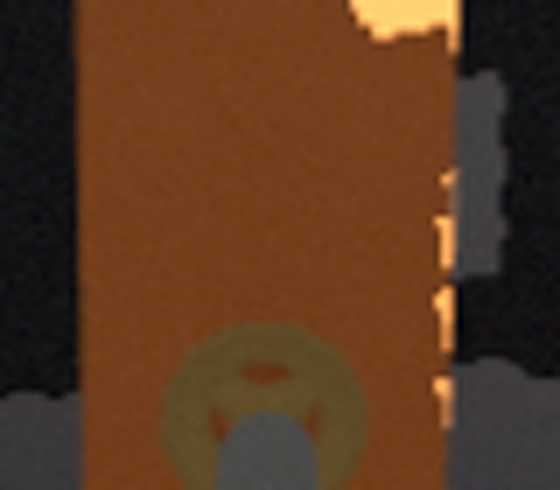

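Run:
```python
from h import *
c=load('wrist'); t=np.radians(79.1); ux=np.array([np.cos(t),np.sin(t)]); uy=np.array([np.sin(t),-np.cos(t)])
F=atz(c,280+265/7-.5,130+322.5/7-.5,.125)[:2]-.0125*ux
T=atz(c,280+267/7-.5,130+410.5/7-.5,.1567)[:2]-.006*ux
d=F-T; print(F,T,'move tool x,y mm',d@ux*1e3,d@uy*1e3)
```

```text
[ 0.53403985 -0.11338943] [ 0.53465587 -0.11166826] move tool x,y mm -1.8066047181260623 -0.27944193345727064
```

>>> {"fn": "servo_tool", "kwargs": {
  "series": [
    [[-0.006,-0.001,0,0,0,0,0],[-0.006,-0.001,0.04,0,0,0,0],[-0.006,-0.001,0.08,0,0,0,0],[-0.006,-0.001,0.1,0,0,0,0],[-0.006,-0.001,0.12,0,0,0,0],[-0.006,-0.001,0.135,0,0,0,0],[-0.006,-0.001,0.135,0,0,0,0]]
  ]
}}

```text
time_s: 13.43
tool_pos: [0.5336, -0.1144, 0.2401]
tool_rot: [-179.9, 0.0, 78.9]
force: [-0.2, 0.3, -1.6]
grip_width: 0.0111
grasp_force: 30.0
```

>>> {"fn": "servo_tool", "kwargs": {
  "series": [
    [[0,0,0.02,0,0,0,0],[0,0,0.04,0,0,0,0],[0,0,0.06,0,0,0,0],[0,0,0.08,0,0,0,0],[0,0,0.1,0,0,0,0],[0,0,0.1,0,0,0,0]]
  ]
}}

```text
time_s: 13.93
tool_pos: [0.5335, -0.1144, 0.2098]
tool_rot: [-179.9, 0.0, 78.9]
force: [-0.4, -0.4, -1.1]
grip_width: 0.0112
grasp_force: 30.0
```

>>> {"fn": "servo_tool", "kwargs": {
  "series": [
    [[0,0,0.02,0,0,0,0],[0,0,0.04,0,0,0,0],[0,0,0.06,0,0,0,0],[0,0,0.08,0,0,0,0],[0,0,0.1,0,0,0,0],[0,0,0.1,0,0,0,0]]
  ]
}}

```text
time_s: 14.43
tool_pos: [0.5334, -0.1143, 0.1798]
tool_rot: [-179.9, 0.0, 78.9]
force: [-0.6, 0.5, -1.8]
grip_width: 0.0113
grasp_force: 30.0
```

>>> {"fn": "servo_tool", "kwargs": {
  "series": [
    [[0,0,0.02,0,0,0,0],[0,0,0.04,0,0,0,0],[0,0,0.06,0,0,0,0],[0,0,0.076,0,0,0,0],[0,0,0.086,0,0,0,0],[0,0,0.086,0,0,0,0],[0,0,0.086,0,0,0,0],[0,0,0.086,0,0,0,0]]
  ]
}}

```text
time_s: 15.1
tool_pos: [0.5346, -0.1146, 0.1559]
tool_rot: [180.0, -0.0, 78.9]
force: [-0.5, -0.1, -1.0]
grip_width: 0.0113
grasp_force: 30.0
```

Run:
```python
from h import *
c=cam('side');o=get_obs();print(o['time_s'],o['tool_pos'],o['tool_rot'],o['force'],o['wrist_torque'],o['grasp_force'])
p=proj(c,(.533,-.115,.08));print(p);x,y=int(p[0])-50,int(p[1])-55; save(c,'fin.png',(x,y,x+100,y+90),6)
```

```text
15.15 [ 0.53461037 -0.11459019  0.15601584] [ 1.79959273e+02 -8.15394288e-03  7.89036940e+01] [-0.00977341 -0.59284768 -0.7167769 ] [-0.06864351  0.07330017  0.0222838 ] 29.99948733486235
[336.65055083 196.78709352]
```

View pics/fin.png

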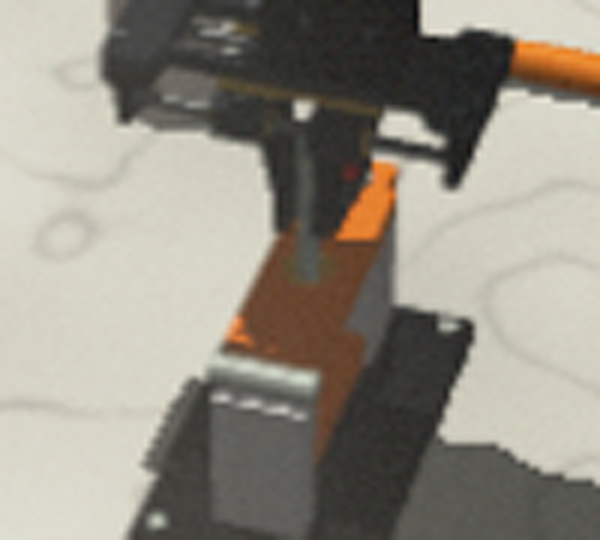

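The side view shows the rod running through the upper funnel at (310,265), with the plate shut and forces near zero. By arm height, the lower end is about 30 mm above the table. Handing in.

```bash
python3 -c "
from cell import env
print(env.sign_off())"
```

```text
the job is handed in; nothing more can be done
None
```

I turned the turnbutton home over the shut plate, threaded the long rod down through the bushings and handed the job in at about 15 s with the rod still gripped. By arm height its lower end was about 30 mm above the table (target 17–40 mm), with no load on the jig beyond sensor noise; the sign-off returned no verdict.

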